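Return three test cells to the cradles of their own colour

TASK

The three test cells on this bench have been put back in each other's cradles: move each into the cradle whose colour matches its cap, parking one in the empty white cradle on the way. Lower each cell gently until its tapered foot sits loosely on the cradle's floor, without dropping it in or forcing it down. At the end the white cradle is empty again, all three cells stand upright and let go, and no cell has been knocked over nor the bottle, beaker or polishing puck disturbed.

Things in the scene. Friction and masses are not known exactly. Their poses are not given: they have to be found in the camera images.
- cell_red_mid (a point): Sealed test cell with a red cap, loose, upright, about 150 g: white round barrel 50 mm in diameter, 100 mm high overall (red cap from 70 to 88 mm, three thin pins above). Its lowest 20 mm taper to a flat foot 34 mm across. Point on the axis, half-way up, 50 mm above the foot; z up. Its turn about z does not matter. Grip across the straight barrel, 20 to 88 mm above the foot.
- cell_blue_mid (a point): Sealed test cell with a blue cap, loose, upright, about 150 g: white round barrel 50 mm in diameter, 100 mm high overall (blue cap from 70 to 88 mm, three thin pins above). Its lowest 20 mm taper to a flat foot 34 mm across. Point on the axis, half-way up, 50 mm above the foot; z up. Its turn about z does not matter. Grip across the straight barrel, 20 to 88 mm above the foot.
- cell_yellow_mid (a point): Sealed test cell with a yellow cap, loose, upright, about 150 g: white round barrel 50 mm in diameter, 100 mm high overall (yellow cap from 70 to 88 mm, three thin pins above). Its lowest 20 mm taper to a flat foot 34 mm across. Point on the axis, half-way up, 50 mm above the foot; z up. Its turn about z does not matter. Grip across the straight barrel, 20 to 88 mm above the foot.
- cradle_red: Red cradle, fixed, home of the red-capped cell; another stands in it at the start. Disc 96 mm across, 6 mm thick, with a funnel-shaped collar: rim 26 mm above the bench, 67 mm across outside, 55 mm inside at the mouth, narrowing to 39 mm at the floor. A cell's foot nests in it with 2.5 mm play and stands on the disc: its middle is then 56 mm above the bench. Origin: centre of the underside, at bench level; z up.
- cradle_blue: Blue cradle, fixed, home of the blue-capped cell; another stands in it at the start. Disc 96 mm across, 6 mm thick, with a funnel-shaped collar: rim 26 mm above the bench, 67 mm across outside, 55 mm inside at the mouth, narrowing to 39 mm at the floor. A cell's foot nests in it with 2.5 mm play and stands on the disc: its middle is then 56 mm above the bench. Origin: centre of the underside, at bench level; z up.
- cradle_yellow: Yellow cradle, fixed, home of the yellow-capped cell; another stands in it at the start. Disc 96 mm across, 6 mm thick, with a funnel-shaped collar: rim 26 mm above the bench, 67 mm across outside, 55 mm inside at the mouth, narrowing to 39 mm at the floor. A cell's foot nests in it with 2.5 mm play and stands on the disc: its middle is then 56 mm above the bench. Origin: centre of the underside, at bench level; z up.
- cradle_white: White cradle, fixed, spare, empty at the start. Disc 96 mm across, 6 mm thick, with a funnel-shaped collar: rim 26 mm above the bench, 67 mm across outside, 55 mm inside at the mouth, narrowing to 39 mm at the floor. A cell's foot nests in it with 2.5 mm play and stands on the disc: its middle is then 56 mm above the bench. Origin: centre of the underside, at bench level; z up.
- bottle_mid (a point): Bystander: amber bottle with a black cap, 54 mm in diameter, 115 mm high, standing loose. Point on its axis, half-way up.
- beaker_mid (a point): Bystander: empty glass beaker, 58 mm in diameter, 70 mm high, standing loose. Point on its axis, half-way up.
- puck_mid (a point): Bystander: grey polishing puck with a blue pad, 70 mm in diameter, 17 mm high, lying loose. Point at its centre.
Not all that is in view belongs to the job. What is shaped like the cradle_red but pink or turquoise is not meant.

How it is judged (in metres and radians):
On the way:
1. one of the cells is parked, seated upright in the white cradle and let go (((horizontal distance between cell_red_mid and cradle_white below 0.008 m and z of cell_red_mid in the frame of cradle_white between 0.051 and 0.061 m and angle between cell_red_mid's own z axis and vertical below 0.12 rad and contact force between cell_red and the fingers below 0.1 N) or (horizontal distance between cell_blue_mid and cradle_white below 0.008 m and z of cell_blue_mid in the frame of cradle_white between 0.051 and 0.061 m and angle between cell_blue_mid's own z axis and vertical below 0.12 rad and contact force between cell_blue and the fingers below 0.1 N) or (horizontal distance between cell_yellow_mid and cradle_white below 0.008 m and z of cell_yellow_mid in the frame of cradle_white between 0.051 and 0.061 m and angle between cell_yellow_mid's own z axis and vertical below 0.12 rad and contact force between cell_yellow and the fingers below 0.1 N))), for 0.2 s.
At the end, for the whole second after the job is handed in: Each cell stands in the cradle of its cap's colour: within 8 mm of the cradle's centre, its middle 51 to 61 mm above the bench (foot on the cradle's floor), within 0.12 rad of upright, at rest; the white cradle is empty (no cell within 60 mm of its centre) (horizontal distance between cell_red_mid and cradle_red below 0.008 m and z of cell_red_mid in the frame of cradle_red between 0.051 and 0.061 m and angle between each of cell_red_mid, cell_blue_mid, cell_yellow_mid's own z axis and vertical below 0.12 rad and linear speed of each of cell_red, cell_blue, cell_yellow below 0.02 m/s and horizontal distance between cell_blue_mid and cradle_blue below 0.008 m and z of cell_blue_mid in the frame of cradle_blue between 0.051 and 0.061 m and horizontal distance between cell_yellow_mid and cradle_yellow below 0.008 m and z of cell_yellow_mid in the frame of cradle_yellow between 0.051 and 0.061 m and horizontal distance between each of cell_red_mid, cell_blue_mid, cell_yellow_mid and cradle_white above 0.06 m); the robot touches nothing.
It fails at once if a cell tipped over (more than 0.7 rad from upright) (angle between any of cell_red_mid, cell_blue_mid, cell_yellow_mid's own z axis and vertical above 0.7 rad).
It fails at once if a cell forced down into a cradle (more than 35 N between them) (contact force between any of cell_red, cell_blue, cell_yellow and cradle_red above 35 N or contact force between any of cell_red, cell_blue, cell_yellow and cradle_blue above 35 N or contact force between any of cell_red, cell_blue, cell_yellow and cradle_yellow above 35 N or contact force between any of cell_red, cell_blue, cell_yellow and cradle_white above 35 N).
It fails at once if a cell dropped or knocked (faster than 0.5 m/s, a fall of about 13 mm, while the fingers do not hold it) ((contact force between cell_red and the fingers below 0.1 N and linear speed of cell_red above 0.5 m/s) or (contact force between cell_blue and the fingers below 0.1 N and linear speed of cell_blue above 0.5 m/s) or (contact force between cell_yellow and the fingers below 0.1 N and linear speed of cell_yellow above 0.5 m/s)).
It fails at once if the bottle, beaker or puck moved more than 25 mm or tipped over (distance of any of bottle_mid, beaker_mid, puck_mid from where it was at the start of the episode above 0.025 m or angle between any of bottle_mid, beaker_mid, puck_mid's own z axis and vertical above 0.5 rad).
It also fails if it takes over 102 s, if anything falls off the work surface, if the arm or the gripper's body presses on something with over 40 N, if the wrist force passes 120 N, or if a joint passes its speed limit or range.

ROBOT

A 6-joint arm with a two-finger parallel gripper is mounted at the origin on the work surface. World frame = base frame: x ahead of the robot, y to its left, z up, the work surface at z = 0. Lengths are in mm, angles in rad, forces in N, time in s.
With the tool pointing down it reaches from about 275 to 825 mm from the base axis. Payload 5.2 kg.
Tool frame: the origin (TCP) lies at the very end of the fingers, on their centre line; the grasp point (between the pads) lies 19 mm behind it (robot.pinch_z is the distance from the TCP to the grasp point, in mm); z points along the fingers, y is the direction in which the jaws open and shut (so a half turn about z gives the same grasp; the last joint's range is limited). The gripper opens to 93 mm and grips with 3 to 60 N. Pads are 15 mm wide; open, the fingers measure 128 mm over their backs; the gripper's body (75 mm by 188 mm) begins 65 mm behind the grasp point.
Start: joints at [1.021, 0.259, 1.535, -0, 1.348, -0.203], TCP at [186.918, 517.268, 218.653] pointing down, gripper open.
Joint ranges: [-3.14, 3.14], [-0.91, 2.08], [0.19, 2.58], [-1.22, 4.36], [0.22, 2.71], [-3.12, 3.12]. Speed limits (rad/s): [2.57, 2.57, 3.14, 3.14, 3.14, 3.14].

INTERFACE

Orientations are given as a rotation vector (axis times angle).
In Python, from station import robot, eyes gives the robot as it stands.
- The arm moves only by the shell command python3 -m jog 'ROWS' [FORCE]. ROWS is JSON, a list of rows, each a list of 3 entries, a list of its own where there are three numbers: the shift along the world's x, y, z in m, then the turn, a rotation vector about the world's x, y, z in degrees, then the closure, from -1 (fully open) to 1 (shut). A call has exactly 10 rows; each row is the pose to reach, as a shift and turn from the pose measured when the call began; what a row does not reach only later rows make up. A row lasts 1/8 s, in which the tool goes at most 62.5 mm and 10.7 degrees, less where a joint would pass 70% of its speed; a pose out of reach is approached as far as the arm can. A call with a gripper value outside its range is refused whole. The fingers move at their own pace and stop on an object; FORCE is the grip in N (left out, the last holds). Time passes only in rows, so rows that repeat a pose let the fingers close, or fill a call up. It gives the time, the measured TCP pose, the force and the opening at its end, in the units of the state.
- robot.read_state(): the state, without advancing time (a new reading comes with each control period).
- eyes.snapshot(name): name is "scene" or "side" or "wrist"; returns a dict with "pixels" (420x560x3 uint8, blue, green, red), "K" (3x3 intrinsics, pixels), "extrinsics" (4x4, takes a point from camera to world coordinates). Camera axes: x right, y down, z forward; pixel columns grow to the right and rows downward; lengths in mm; the calibration is good to about 2 mm. A picture is of the moment at which its call begins. There is no depth.
- robot.close_job(): hands the job in, once; it reports no verdict.
The state is a dict: "time": time; "joint_pos": joint angles; "dq": joint speeds; "joint_efforts": joint torques, N m; "tool_pos": TCP position; "ee_rot": TCP orientation; "wrist_force": force on the tool from outside, world axes, zero at the start; "torque": the same for the moment, N m; "opening": opening from 0.0 (shut) to 1.0 (fully open).
Only numpy, scipy, OpenCV 4.12 (cv2) and the standard library are available. Lean on these libraries where they do the work, as an engineer would, in place of code of your own. Each camera call takes 0.05 s, during which the arm holds its last target. There are 200 camera calls.

## Working session

There is one attempt and no reset: what is moved stays moved. The work goes in short steps, Python scripts to look and compute and a shell command to move; the robot and the scene stay as the last step left them, time stands still between calls to the robot, and variables do not carry over. Pictures are saved under pics/ and viewed, about 12 in all and at most 16, crops included, and the job is handed in when it is done.

```bash
mkdir -p pics; ls; python3 - <<'E'
from station import robot, eyes
import cv2,numpy as np
for n in ["scene","side","wrist"]:
    s=eyes.snapshot(n); cv2.imwrite(f"pics/{n}0.png",s["pixels"]); print(n,np.round(s["K"],1).tolist(),np.round(s["extrinsics"],3).tolist())
print(robot.read_state())
E
```

```text
pics
scene [[464.5, 0.0, 280.9], [0.0, 464.5, 206.7], [0.0, 0.0, 1.0]] [[0.526, 0.615, -0.588, 1108.432], [0.85, -0.393, 0.35, -376.253], [-0.016, -0.684, -0.729, 749.882], [0.0, 0.0, 0.0, 1.0]]
side [[545.9, 0.0, 283.8], [0.0, 545.9, 204.7], [0.0, 0.0, 1.0]] [[0.979, -0.142, 0.143, 347.294], [-0.202, -0.707, 0.678, -928.248], [0.005, -0.693, -0.721, 1007.862], [0.0, 0.0, 0.0, 1.0]]
wrist [[296.1, 0.0, 278.2], [0.0, 296.1, 206.6], [0.0, 0.0, 1.0]] [[0.34, 0.905, 0.256, 115.166], [0.941, -0.326, -0.095, 543.394], [-0.003, 0.273, -0.962, 382.65], [0.0, 0.0, 0.0, 1.0]]
{'time': 0.15, 'joint_pos': array([ 1.02121649e+00,  2.59181506e-01,  1.53582327e+00, -1.18732154e-05,
        1.34801173e+00, -2.02782018e-01]), 'dq': array([-1.28755306e-05, -1.94188824e-03, -3.75287200e-03, -4.19814698e-04,
       -3.62869433e-05,  1.95828698e-03]), 'joint_efforts': array([ 2.03671101e-03, -4.37640488e+01, -2.84233922e+01,  7.19382777e-02,
        3.80791817e-02, -1.22878141e-04]), 'tool_pos': array([186.68618713, 516.89892511, 218.00888675]), 'ee_rot': array([-5.41930415e-01, -3.09397685e+00,  2.08652700e-03]), 'wrist_force': array([ 0.34290461,  0.76093099, -0.05848913]), 'torque': array([-0.02598077, -0.00778817, -0.00862171]), 'opening': 0.9977370323822273}
```

View pics/scene0.png

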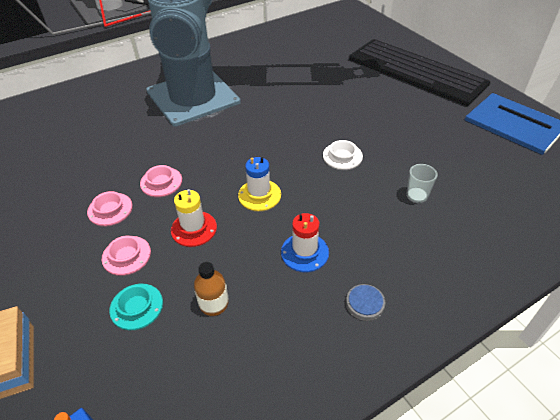

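View pics/side0.png

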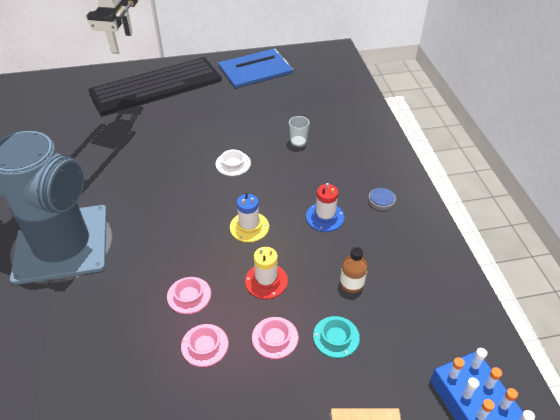

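Scene: yellow cell in the red cradle (193,228), blue cell in yellow (260,194), red cell in blue (305,252). The empty white cradle is at (343,154). Pink ones at (161,181), (110,208), (126,254) and turquoise at (136,305) are decoys. In the side view red is at (266,281), yellow (249,227), blue (325,216), white (233,163).

```bash
cat > h.py <<'E'
from station import robot, eyes
import cv2,numpy as np
from scipy.optimize import least_squares
def cast(s,px,z):
    px=np.atleast_2d(px).astype(float); K,E=s["K"],s["extrinsics"]
    d=np.c_[(px-[K[0,2],K[1,2]])/[K[0,0],K[1,1]],np.ones(len(px))]@E[:3,:3].T
    return (E[:3,3]+d*((z-E[2,3])/d[:,2])[:,None])[:,:2]
def proj(s,p):
    E=s["extrinsics"];c=E[:3,:3].T@(np.array(p)-E[:3,3]);q=s["K"]@c;return q[:2]/q[2]
def mask(im,c):
    h=cv2.cvtColor(im,cv2.COLOR_BGR2HSV);r=lambda a,b:cv2.inRange(h,a,b)
    if c=="red":return r((0,200,70),(6,255,255))|r((174,200,70),(180,255,255))
    if c=="yellow":return r((20,150,80),(35,255,255))
    if c=="blue":return r((100,150,60),(125,255,255))
    return r((0,0,110),(180,60,255))
def comp(m,seed,rad):
    z=np.zeros_like(m);cv2.circle(z,tuple(int(v) for v in seed),rad,255,-1);return m&z
def circ(s,m,z,R):
    cs,_=cv2.findContours(m,cv2.RETR_EXTERNAL,cv2.CHAIN_APPROX_NONE)
    p=np.vstack([c[:,0] for c in cs if len(c)>8]);h=cv2.convexHull(p)[:,0]
    # resample hull by taking contour points lying on it
    q=np.array([a for a in p if abs(cv2.pointPolygonTest(h.astype(np.float32),tuple(map(float,a)),True))<1])
    w=cast(s,q,z)
    f=least_squares(lambda v:np.hypot(*(w-v[:2]).T)-v[2],[*w.mean(0),R],loss="soft_l1",f_scale=1,bounds=([-2e3,-2e3,R-2.5],[2e3,2e3,R+2.5]))
    return f.x,np.median(abs(f.fun)),len(w)
E
python3 - <<'E'
from h import *
S={"scene":dict(red=(193,228),yellow=(260,194),blue=(305,252),white=(343,154)),"side":dict(red=(266,281),yellow=(249,227),blue=(325,216),white=(233,163))}
C={"scene":dict(red=(305,225),yellow=(188,201),blue=(258,167)),"side":dict(red=(327,194),yellow=(265,257),blue=(248,205))}
im={n:eyes.snapshot(n) for n in S}
for n,s in im.items():
    for c,p in S[n].items():
        m=mask(s["pixels"],c);x,e,k=circ(s,comp(m,(p[0],p[1]+2),28),6,48);print(n,c,x.round(1),round(e,2),k)
for c in C["scene"]:
    o=[]
    for n,s in im.items():
        m=comp(mask(s["pixels"],c),C[n][c],16);M=cv2.moments(m,True);ct=(M["m10"]/M["m00"],M["m01"]/M["m00"]);o.append(cast(s,ct,81)[0].round(1))
    print("cap",c,o)
s=eyes.snapshot("scene");t=robot.read_state()["tool_pos"];print(proj(s,t))
E
```

```text
scene red [ 461.4 -208.    46.6] 0.59 87
scene yellow [449.2 -40.5  48.1] 0.62 83
scene blue [639.2 -44.6  47.7] 0.47 97
scene white [440.3 199.5  50.5] 2.41 98Traceback (most recent call last):
  File "<stdin>", line 7, in <module>
  File "h.py", line 20, in circ
    p=np.vstack([c[:,0] for c in cs if len(c)>8]);h=cv2.convexHull(p)[:,0]
    return _nx.concatenate(arrs, 0, dtype=dtype, casting=casting)
           ~~~~~~~~~~~~~~~^^^^^^^^^^^^^^^^^^^^^^^^^^^^^^^^^^^^^^^
ValueError: need at least one array to concatenate
```

```bash
sed -i 's/(0,200,70),(6,/(0,130,60),(9,/; s/(174,200,70)/(172,170,60)/' h.py
python3 - <<'E'
from h import *
S={"scene":dict(red=(193,228),yellow=(260,194),blue=(305,252),white=(343,154)),"side":dict(red=(266,281),yellow=(249,227),blue=(325,216),white=(233,163))}
C={"scene":dict(red=(305,225),yellow=(188,201),blue=(258,167)),"side":dict(red=(327,194),yellow=(265,257),blue=(248,205))}
im={n:dict(eyes.snapshot(n)) for n in S}
out=[]
for n,s in im.items():
    v=s["pixels"].copy()
    for c,p in S[n].items():
        m=comp(mask(s["pixels"],c),(p[0],p[1]+2),28);v[m>0]=(255,0,255);print(n,c,cv2.cvtColor(s["pixels"],cv2.COLOR_BGR2HSV)[p[1]+14,p[0]+4])
        x,e,k=circ(s,m,6,48);print(x.round(1),round(e,2),k)
        for a in np.linspace(0,6.3,60):
            q=proj(s,[x[0]+48*np.cos(a),x[1]+48*np.sin(a),6]);cv2.circle(v,tuple(q.round().astype(int).tolist()),0,(0,255,0),-1)
    out.append(cv2.resize(v[125:325,140:400],None,fx=1.5,fy=1.5) if n=="scene" else cv2.resize(v[135:335,140:400],None,fx=1.5,fy=1.5))
for c in C["scene"]:
    o=[]
    for n,s in im.items():
        m=comp(mask(s["pixels"],c),C[n][c],16);M=cv2.moments(m,True);ct=(M["m10"]/M["m00"],M["m01"]/M["m00"]);o.append(cast(s,ct,81)[0].round(1))
    print("cap",c,o)
cv2.imwrite("pics/m1.png",np.hstack(out))
E
```

```text
scene red [  1 208 248]
[ 461.1 -207.6   47.9] 0.62 91
scene yellow [ 30 182 255]
[449.2 -40.5  48.2] 0.61 84
scene blue [108 202 235]
[639.2 -44.5  47.6] 0.48 97
scene white [ 16  16 233]
[440.1 199.6  50.5] 2.41 98
side red [  1 172 253]
[ 459.7 -209.1   47.6] 0.59 89
side yellow [ 23 156 222]
[448.  -43.6  45.5] 0.55 71
side blue [111 171 192]
[638.2 -45.7  47.1] 0.79 73
side white [135  15 102]
[441.6 198.1  50.5] 1.97 86
cap red [array([635.8, -42.3]), array([641. , -40.8])]
cap yellow [array([ 454.6, -206.5]), array([ 457.8, -220.6])]
cap blue [array([443.4, -37.9]), array([447.6, -32.7])]
```

View pics/m1.png

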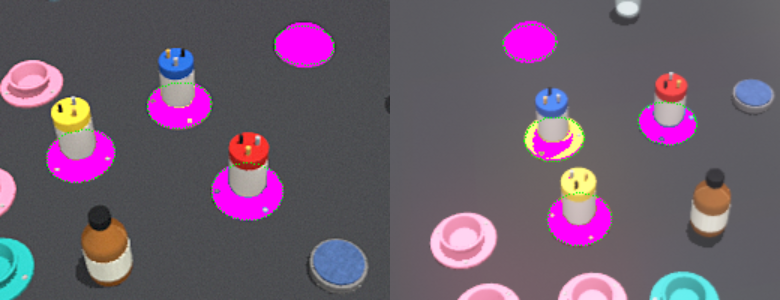

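Masks and fitted circles agree between the two views. The white fit is biased by its collar, so I go over it and measure it from the wrist camera.

```bash
python3 -m jog '[[[0.015,-0.02,0],[0,0,0],-1],[[0.05,-0.06,0],[0,0,0],-1],[[0.085,-0.105,0],[0,0,0],-1],[[0.12,-0.15,0],[0,0,0],-1],[[0.155,-0.195,0],[0,0,0],-1],[[0.19,-0.24,0],[0,0,0],-1],[[0.225,-0.28,0],[0,0,0],-1],[[0.245,-0.305,0],[0,0,0],-1],[[0.254,-0.318,0],[0,0,0],-1],[[0.254,-0.318,0],[0,0,0],-1]]' 15
python3 - <<'E'
from h import *
s=eyes.snapshot("wrist");cv2.imwrite("pics/w1.png",s["pixels"]);print(robot.read_state()["tool_pos"])
print(proj(s,[441,199,6]))
sc=eyes.snapshot("scene");sd=eyes.snapshot("side")
print("bottle",cast(sc,(207,268),115),cast(sd,(357,252),115),"puck",cast(sc,(366,300),17),"beaker",cast(sc,(418,196),0),cast(sd,(299,142),0))
E
```

```text
time: 1.6
tool_pos: [440.9, 198.9, 218.3]
ee_rot: [-0.544, -3.093, 0.0]
wrist_force: [-0.3, -0.4, -1.0]
opening: 0.998
[440.34927704 199.57662049 218.3786789 ]
[278.33703583 183.879002  ]
bottle [[ 649.26490167 -249.88364465]] [[ 647.60229665 -253.70344091]] puck [[797.87635572 -16.6264797 ]] beaker [[641.46806495 260.57116633]] [[641.16726632 255.81794292]]
```

View pics/w1.png

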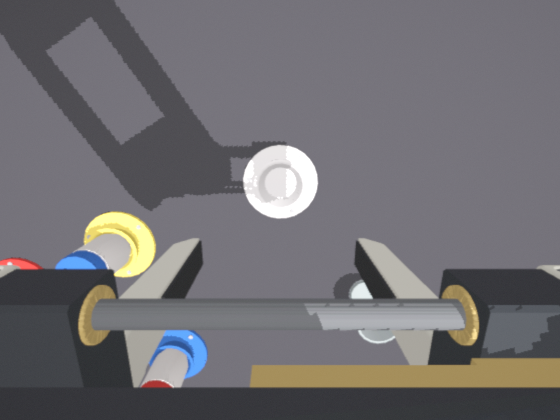

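The white disc shows at (280,182) between the fingers, close to the predicted (278,184). The yellow cradle with the blue cell is at (120,245).

```bash
python3 - <<'E'
from h import *
s=dict(eyes.snapshot("wrist"))
for v in (110,90,140):
    m=comp(cv2.inRange(cv2.cvtColor(s["pixels"],cv2.COLOR_BGR2HSV),(0,0,v),(180,80,255)),(280,182),50)
    print(circ(s,m,6,48))
print(circ(s,comp(mask(s["pixels"],"yellow"),(120,245),42),6,48))
E
```

```text
(array([443.57218616, 211.19689165,  50.49999906]), np.float64(13.954830518224469), 257)
(array([441.68383323, 209.81030965,  50.49999931]), np.float64(14.201365251555451), 263)
(array([440.3275194 , 201.68016777,  48.46128396]), np.float64(0.31664918322823965), 208)Traceback (most recent call last):
  File "<stdin>", line 6, in <module>
  File "h.py", line 20, in circ
    p=np.vstack([c[:,0] for c in cs if len(c)>8]);h=cv2.convexHull(p)[:,0]
    return _nx.concatenate(arrs, 0, dtype=dtype, casting=casting)
           ~~~~~~~~~~~~~~~^^^^^^^^^^^^^^^^^^^^^^^^^^^^^^^^^^^^^^^
ValueError: need at least one array to concatenate
```

```bash
python3 -m jog '[[[0,-0.015,0],[0,0,0],-1],[[0.001,-0.045,0],[0,0,0],-1],[[0.003,-0.08,0],[0,0,0],-1],[[0.005,-0.12,0],[0,0,0],-1],[[0.006,-0.16,0],[0,0,0],-1],[[0.007,-0.195,0],[0,0,0],-1],[[0.008,-0.225,0],[0,0,0],-1],[[0.008,-0.24,0],[0,0,0],-1],[[0.008,-0.24,0],[0,0,0],-1],[[0.008,-0.24,0],[0,0,0],-1]]' 15
python3 - <<'E'
from h import *
s=eyes.snapshot("wrist");cv2.imwrite("pics/w2.png",s["pixels"]);t=robot.read_state();print(t["tool_pos"],t["ee_rot"])
for p in ([449,-41,6],[449,-41,88],[639,-45,6],[460.5,-208,6]):print(proj(s,p))
E
```

```text
time: 3.05
tool_pos: [447.8, -39.0, 218.5]
ee_rot: [-0.539, -3.094, -0.001]
wrist_force: [0.5, -0.2, -0.1]
opening: 0.998
[447.8647162  -38.80579891 218.46890374] [-5.37749477e-01 -3.09454630e+00 -4.75963325e-04]
[276.95424392 185.21513791]
[276.5710719 201.3580928]
[318.36551326 306.13551786]
[164.26654188 233.72800948]
```

View pics/w2.png

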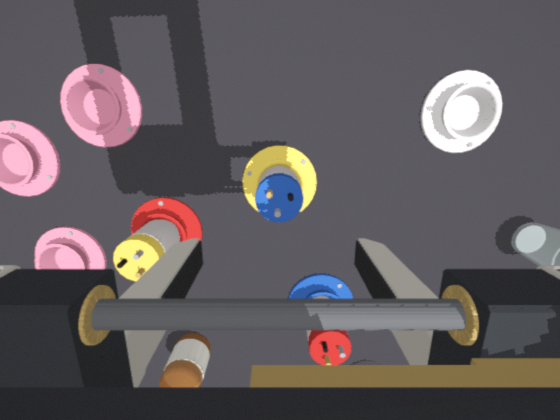

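The blue cell's cap is at (280,198) between the fingers, on the yellow disc centred around (280,183). Its fits come next, with the yellow disc.

```bash
cat >> h.py <<'E'
def cap(s,m,z=88,R=25):
    "far (lower) half of the cap's outline = its top rim"
    c=max(cv2.findContours(m,cv2.RETR_EXTERNAL,cv2.CHAIN_APPROX_NONE)[0],key=cv2.contourArea)
    h=cv2.convexHull(c)[:,0].astype(float);h=h[h[:,1]>h[:,1].mean()]
    w=cast(s,h,z);f=least_squares(lambda v:np.hypot(*(w-v[:2]).T)-R,w.mean(0),loss="soft_l1")
    return f.x.round(1),round(np.median(abs(f.fun)),2),len(w)
def go(x,y):
    t=robot.read_state()["tool_pos"];print("shift",(np.array([x,y])-t[:2]).round(1),"z",t[2].round(1))
E
python3 - <<'E'
from h import *
s=dict(eyes.snapshot("wrist"));P=s["pixels"];h=cv2.cvtColor(P,cv2.COLOR_BGR2HSV)
print([h[p].tolist() for p in ((165,260),(200,310),(160,300),(215,300))])
print(cap(s,comp(mask(P,"blue"),(280,198),36),94))
print(circ(s,comp(cv2.inRange(h,(18,110,100),(35,255,255)),(280,183),42),6,48))
print(circ(s,comp(cv2.inRange(h,(0,0,120),(180,80,255)),(462,112),50),6,48))
E
```

```text
[[25, 145, 206], [26, 122, 252], [30, 109, 255], [129, 18, 100]]
(array([444.6, -36.9]), np.float64(0.33), 15)
(array([446.67546   , -37.20380162,  47.42319508]), np.float64(0.3211608963638568), 164)
(array([439.93495938, 200.05961689,  48.38019482]), np.float64(0.29665998667633886), 233)
```

```bash
python3 -m jog '[[[-0.001,0.001,-0.015],[0,0,0],-1],[[-0.001,0.001,-0.04],[0,0,0],-1],[[-0.001,0.001,-0.07],[0,0,0],-1],[[-0.001,0.001,-0.1],[0,0,0],-1],[[-0.001,0.001,-0.13],[0,0,0],-1],[[-0.001,0.001,-0.152],[0,0,0],-1],[[-0.001,0.001,-0.164],[0,0,0],-1],[[-0.001,0.001,-0.166],[0,0,0],-1],[[-0.001,0.001,-0.166],[0,0,0],0.2],[[-0.001,0.001,-0.166],[0,0,0],0.5]]' 15
python3 -m jog '[[[0,0,0],[0,0,0],1],[[0,0,0],[0,0,0],1],[[0,0,0],[0,0,0],1],[[0,0,0],[0,0,0],1],[[0,0,0.002],[0,0,0],1],[[0,0,0.005],[0,0,0],1],[[0,0,0.01],[0,0,0],1],[[0,0,0.02],[0,0,0],1],[[0,0,0.03],[0,0,0],1],[[0,0,0.03],[0,0,0],1]]' 15
```

```text
time: 4.4
tool_pos: [447.6, -38.0, 53.2]
ee_rot: [0.537, 3.094, -0.0]
wrist_force: [0.4, -0.5, -0.1]
opening: 0.835
time: 5.65
tool_pos: [448.5, -38.3, 84.4]
ee_rot: [0.537, 3.092, -0.001]
wrist_force: [0.5, -0.4, -1.5]
opening: 0.533
```

```bash
python3 - <<'E'
from h import *
s=eyes.snapshot("wrist");d=eyes.snapshot("side");cv2.imwrite("pics/w3.png",np.hstack([cv2.resize(s["pixels"],(400,300)),cv2.resize(d["pixels"][130:330,140:400],(390,300))]))
E
```

```text
(no output)
```

View pics/w3.png

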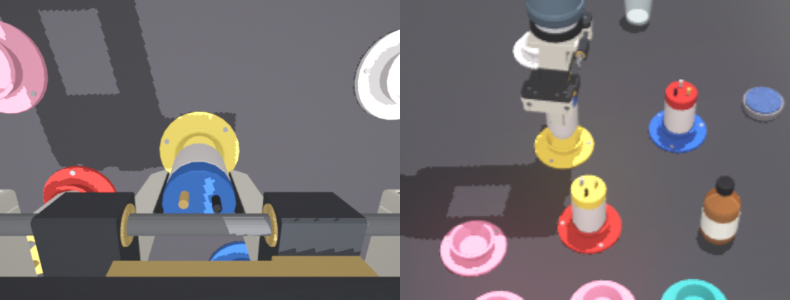

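The blue cell is gripped (49.6 mm opening, −1.5 N weight), upright and clear of the cradle. Nothing stands between yellow and white, so I carry it there at moderate height.

```bash
python3 -m jog '[[[0,0.005,0.02],[0,0,0],1],[[-0.001,0.03,0.03],[0,0,0],1],[[-0.002,0.06,0.03],[0,0,0],1],[[-0.003,0.095,0.03],[0,0,0],1],[[-0.005,0.13,0.03],[0,0,0],1],[[-0.006,0.165,0.03],[0,0,0],1],[[-0.007,0.2,0.03],[0,0,0],1],[[-0.008,0.225,0.03],[0,0,0],1],[[-0.008,0.239,0.03],[0,0,0],1],[[-0.008,0.239,0.03],[0,0,0],1]]'
python3 - <<'E'
from h import *
s=dict(eyes.snapshot("wrist"));P=s["pixels"];h=cv2.cvtColor(P,cv2.COLOR_BGR2HSV)
for n in("scene","side"):
    v=dict(eyes.snapshot(n));q=proj(v,[449,-41,6]);hh=cv2.cvtColor(v["pixels"],cv2.COLOR_BGR2HSV)
    print(n,circ(v,comp(cv2.inRange(hh,(16,70,60),(36,255,255)),q,27),6,48))
go(440.3,200.5)
cv2.imwrite("pics/w4.png",P)
E
```

```text
time: 7.0
tool_pos: [439.4, 201.3, 113.2]
ee_rot: [0.535, 3.095, -0.001]
wrist_force: [0.2, -0.4, -3.0]
opening: 0.533
scene (array([447.92983817, -39.72567718,  50.19596791]), np.float64(1.4468171110094374), 108)
side (array([448.73547069, -42.07338494,  50.46129154]), np.float64(1.6778556922997723), 86)
shift [0.6 0.3] z 113.3
```

View pics/w4.png

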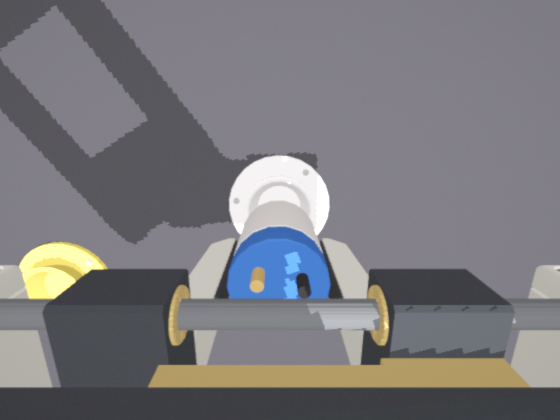

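Blue cell held over the white cradle (disc centred at 280,203), in line with it. Lowering.

```bash
python3 -m jog '[[[0.0005,0,-0.008],[0,0,0],1],[[0.0005,0,-0.02],[0,0,0],1],[[0.0005,0,-0.032],[0,0,0],1],[[0.0005,0,-0.042],[0,0,0],1],[[0.0005,0,-0.048],[0,0,0],1],[[0.0005,0,-0.052],[0,0,0],1],[[0.0005,0,-0.055],[0,0,0],1],[[0.0005,0,-0.057],[0,0,0],1],[[0.0005,0,-0.058],[0,0,0],1],[[0.0005,0,-0.058],[0,0,0],1]]'
```

```text
time: 8.4
tool_pos: [440.2, 200.2, 55.4]
ee_rot: [0.538, 3.094, -0.001]
wrist_force: [-0.2, 0.3, -2.3]
opening: 0.535
```

```bash
python3 -m jog '[[[0,0,-0.0005],[0,0,0],1],[[0,0,-0.001],[0,0,0],1],[[0,0,-0.0015],[0,0,0],1],[[0,0,-0.0015],[0,0,0],1],[[0,0,-0.0015],[0,0,0],1],[[0,0,-0.0015],[0,0,0],1],[[0,0,-0.0015],[0,0,0],1],[[0,0,-0.0015],[0,0,0],1],[[0,0,-0.0015],[0,0,0],1],[[0,0,-0.0015],[0,0,0],1]]'
```

```text
time: 9.65
tool_pos: [440.2, 200.2, 53.9]
ee_rot: [0.538, 3.094, -0.001]
wrist_force: [0.1, 0.0, -1.4]
opening: 0.532
```

```bash
python3 -m jog '[[[0,0,-0.0005],[0,0,0],1],[[0,0,-0.001],[0,0,0],1],[[0,0,-0.001],[0,0,0],1],[[0,0,-0.001],[0,0,0],0],[[0,0,-0.001],[0,0,0],-0.3],[[0,0,-0.001],[0,0,0],-1],[[0,0,-0.001],[0,0,0],-1],[[0,0,-0.001],[0,0,0],-1],[[0,0,-0.001],[0,0,0],-1],[[0,0,-0.001],[0,0,0],-1]]'
python3 -m jog '[[[0,0,0.01],[0,0,0],-1],[[0,0,0.03],[0,0,0],-1],[[0,0,0.06],[0,0,0],-1],[[0,0,0.09],[0,0,0],-1],[[0,0,0.12],[0,0,0],-1],[[0,0,0.145],[0,0,0],-1],[[0,0,0.16],[0,0,0],-1],[[0,0,0.165],[0,0,0],-1],[[0,0,0.165],[0,0,0],-1],[[0,0,0.165],[0,0,0],-1]]'
python3 - <<'E'
from h import *
s=dict(eyes.snapshot("wrist"));P=s["pixels"];h=cv2.cvtColor(P,cv2.COLOR_BGR2HSV)
print(cap(s,comp(mask(P,"blue"),(280,198),36),94))
q=proj(s,[447.5,-38.5,6]);print(q,circ(s,comp(cv2.inRange(h,(18,80,80),(35,255,255)),q,52),6,48))
d=eyes.snapshot("side");cv2.imwrite("pics/w5.png",np.hstack([cv2.resize(P,(400,300)),cv2.resize(d["pixels"][130:330,140:400],(390,300))]))
go(460.5,-207)
E
```

```text
time: 10.9
tool_pos: [440.2, 200.2, 52.9]
ee_rot: [0.538, 3.094, -0.001]
wrist_force: [0.3, 0.2, -0.0]
opening: 1.0
time: 12.15
tool_pos: [439.6, 200.1, 216.9]
ee_rot: [-0.538, -3.095, 0.002]
wrist_force: [0.5, -0.2, -0.1]
opening: 1.001
(array([436.9, 201.5]), np.float64(0.32), 15)
[116.78332463 246.79255844] (array([448.75525833, -36.49636221,  49.9683599 ]), np.float64(1.1493661637067305), 163)
shift [  20.7 -407.1] z 217.0
```

View pics/w5.png

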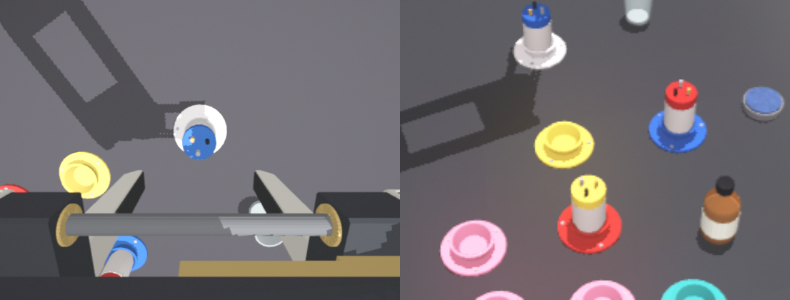

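Blue cell stands upright and free in the white cradle; yellow is empty. On to the yellow cell in the red cradle.

```bash
python3 -m jog '[[[0.001,-0.02,0],[0,0,0],-1],[[0.003,-0.06,0],[0,0,0],-1],[[0.005,-0.11,0],[0,0,0],-1],[[0.008,-0.16,0],[0,0,0],-1],[[0.011,-0.21,0],[0,0,0],-1],[[0.014,-0.26,0],[0,0,0],-1],[[0.017,-0.31,0],[0,0,0],-1],[[0.019,-0.36,0],[0,0,0],-1],[[0.021,-0.395,0],[0,0,0],-1],[[0.021,-0.407,0],[0,0,0],-1]]'
python3 - <<'E'
from h import *
s=dict(eyes.snapshot("wrist"));P=s["pixels"];h=cv2.cvtColor(P,cv2.COLOR_BGR2HSV)
q=proj(s,[458,-207,94]);print(q,cap(s,comp(cv2.inRange(h,(18,130,80),(35,255,255)),q,36),94))
q=proj(s,[460,-208,6]);print(circ(s,comp(mask(P,"red"),q,42),6,48))
q=proj(s,[447.5,-38.5,6]);print(q,circ(s,comp(cv2.inRange(h,(18,80,80),(35,255,255)),q,48),6,48))
go(460.5,-207.5)
cv2.imwrite("pics/w6.png",P)
E
```

```text
time: 13.5
tool_pos: [460.5, -208.7, 216.3]
ee_rot: [-0.542, -3.093, 0.001]
wrist_force: [-0.1, 0.2, -0.0]
opening: 1.002
[278.94711939 198.93309962] (array([ 457.1, -204.8]), np.float64(0.28), 15)
(array([ 458.32088645, -205.12388896,   46.98058136]), np.float64(0.26886976646724037), 166)
[405.60072418 128.02583439] (array([446.76846496, -38.64853548,  48.01649318]), np.float64(0.29807551510238994), 228)
shift [-0.   1.5] z 216.3
```

View pics/w6.png

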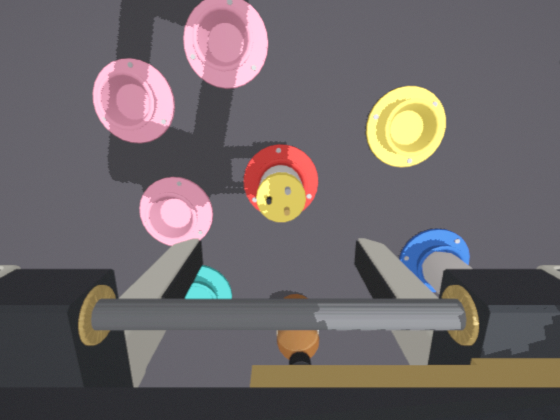

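Yellow-capped cell at (281,197) on the red cradle (280,180), centred between the open fingers; the bottle is well clear. Descend, grip, lift.

```bash
python3 -m jog '[[[-0.001,0.002,-0.015],[0,0,0],-1],[[-0.001,0.002,-0.04],[0,0,0],-1],[[-0.001,0.002,-0.07],[0,0,0],-1],[[-0.001,0.002,-0.1],[0,0,0],-1],[[-0.001,0.002,-0.13],[0,0,0],-1],[[-0.001,0.002,-0.15],[0,0,0],-1],[[-0.001,0.002,-0.161],[0,0,0],-1],[[-0.001,0.002,-0.163],[0,0,0],-1],[[-0.001,0.002,-0.163],[0,0,0],0],[[-0.001,0.002,-0.163],[0,0,0],0.5]]' 15
python3 -m jog '[[[0,0,0],[0,0,0],1],[[0,0,0],[0,0,0],1],[[0,0,0],[0,0,0],1],[[0,0,0],[0,0,0],1],[[0,0,0.002],[0,0,0],1],[[0,0,0.005],[0,0,0],1],[[0,0,0.015],[0,0,0],1],[[0,0,0.03],[0,0,0],1],[[0,0,0.045],[0,0,0],1],[[0,0,0.05],[0,0,0],1]]'
python3 -c "
from h import *;go(447.5,-39)"
```

```text
time: 14.8
tool_pos: [460.1, -207.2, 54.1]
ee_rot: [0.541, 3.094, -0.003]
wrist_force: [0.2, -0.7, -0.2]
opening: 0.829
time: 16.05
tool_pos: [460.9, -207.8, 105.9]
ee_rot: [0.541, 3.092, -0.005]
wrist_force: [-0.0, -0.3, -1.4]
opening: 0.535
shift [-13.4 168.8] z 105.9
```

```bash
python3 -m jog '[[[-0.001,0.01,0],[0,0,0],1],[[-0.003,0.035,0],[0,0,0],1],[[-0.005,0.065,0],[0,0,0],1],[[-0.007,0.095,0],[0,0,0],1],[[-0.01,0.125,0],[0,0,0],1],[[-0.012,0.15,0],[0,0,0],1],[[-0.013,0.165,0],[0,0,0],1],[[-0.0135,0.169,0],[0,0,0],1],[[-0.0135,0.169,0],[0,0,0],1],[[-0.0135,0.169,0],[0,0,0],1]]'
python3 -c "
from h import *;go(447.5,-39)"
```

```text
time: 17.3
tool_pos: [447.6, -39.5, 105.9]
ee_rot: [0.542, 3.091, -0.006]
wrist_force: [0.2, 0.3, -1.0]
opening: 0.536
shift [-0.1  0.5] z 105.9
```

```bash
python3 -m jog '[[[0,0.0005,-0.008],[0,0,0],1],[[0,0.0005,-0.02],[0,0,0],1],[[0,0.0005,-0.03],[0,0,0],1],[[0,0.0005,-0.039],[0,0,0],1],[[0,0.0005,-0.044],[0,0,0],1],[[0,0.0005,-0.047],[0,0,0],1],[[0,0.0005,-0.049],[0,0,0],1],[[0,0.0005,-0.05],[0,0,0],1],[[0,0.0005,-0.0505],[0,0,0],1],[[0,0.0005,-0.0505],[0,0,0],1]]'
```

```text
time: 18.55
tool_pos: [447.7, -39.0, 55.5]
ee_rot: [0.542, 3.091, -0.006]
wrist_force: [0.3, -0.1, -0.4]
opening: 0.537
```

```bash
python3 -m jog '[[[0,0,-0.0005],[0,0,0],1],[[0,0,-0.001],[0,0,0],1],[[0,0,-0.0013],[0,0,0],1],[[0,0,-0.0016],[0,0,0],1],[[0,0,-0.0016],[0,0,0],1],[[0,0,-0.0016],[0,0,0],1],[[0,0,-0.0016],[0,0,0],1],[[0,0,-0.0016],[0,0,0],1],[[0,0,-0.0016],[0,0,0],1],[[0,0,-0.0016],[0,0,0],1]]'
python3 -c "
from h import *
for i in range(4): 
  eyes.snapshot('side');print(robot.read_state()['wrist_force'])"
```

```text
time: 19.8
tool_pos: [448.0, -39.1, 54.2]
ee_rot: [0.542, 3.09, -0.006]
wrist_force: [-0.8, -0.0, 4.5]
opening: 0.539
[0.17898593 0.67214457 5.02560645]
[0.17656155 0.09645666 5.88753329]
[0.37120358 0.04849065 4.39918446]
[-0.19870694  0.28908584  5.67275252]
```

Light contact (~6 N net), seated. Release and rise.

```bash
python3 -m jog '[[[0,0,0.0003],[0,0,0],1],[[0,0,0.0003],[0,0,0],1],[[0,0,0.0003],[0,0,0],0],[[0,0,0.0003],[0,0,0],-0.3],[[0,0,0.0003],[0,0,0],-1],[[0,0,0.0003],[0,0,0],-1],[[0,0,0.0003],[0,0,0],-1],[[0,0,0.0003],[0,0,0],-1],[[0,0,0.0003],[0,0,0],-1],[[0,0,0.0003],[0,0,0],-1]]'
python3 -m jog '[[[0,0,0.01],[0,0,0],-1],[[0,0,0.03],[0,0,0],-1],[[0,0,0.06],[0,0,0],-1],[[0,0,0.09],[0,0,0],-1],[[0,0,0.12],[0,0,0],-1],[[0,0,0.145],[0,0,0],-1],[[0,0,0.16],[0,0,0],-1],[[0,0,0.163],[0,0,0],-1],[[0,0,0.163],[0,0,0],-1],[[0,0,0.163],[0,0,0],-1]]'
python3 -m jog '[[[0.01,0,0],[0,0,0],-1],[[0.035,-0.001,0],[0,0,0],-1],[[0.065,-0.002,0],[0,0,0],-1],[[0.095,-0.003,0],[0,0,0],-1],[[0.125,-0.004,0],[0,0,0],-1],[[0.155,-0.005,0],[0,0,0],-1],[[0.177,-0.005,0],[0,0,0],-1],[[0.189,-0.005,0],[0,0,0],-1],[[0.19,-0.005,0],[0,0,0],-1],[[0.19,-0.005,0],[0,0,0],-1]]'
python3 - <<'E'
from h import *
s=dict(eyes.snapshot("wrist"));P=s["pixels"]
q=proj(s,[638,-44,94]);print(q,cap(s,comp(mask(P,"red"),q,36),94))
q=proj(s,[638,-44,6]);print(circ(s,comp(mask(P,"blue"),q,42),6,48))
q=proj(s,[459.5,-206.5,6]);print(q)
go(638,-44)
d=eyes.snapshot("side");cv2.imwrite("pics/w7.png",np.hstack([cv2.resize(P,(400,300)),cv2.resize(d["pixels"][130:330,140:400],(390,300))]))
E
```

```text
time: 21.25
tool_pos: [448.0, -39.1, 54.5]
ee_rot: [0.542, 3.09, -0.006]
wrist_force: [0.1, 0.9, -0.1]
opening: 1.0
time: 22.5
tool_pos: [447.4, -38.9, 216.5]
ee_rot: [0.542, 3.092, -0.006]
wrist_force: [0.2, 0.6, 0.1]
opening: 1.001
time: 23.75
tool_pos: [636.9, -43.8, 216.3]
ee_rot: [0.542, 3.093, -0.005]
wrist_force: [0.0, -0.1, 1.1]
opening: 0.999
[278.68646936 202.4948054 ] (array([637.2, -42. ]), np.float64(0.37), 12)
(array([636.24618892, -42.02717549,  45.5       ]), np.float64(0.5401943383123395), 96)
[99.15950907 91.3369132 ]
shift [ 1.2 -0.2] z 216.5
```

View pics/w7.png

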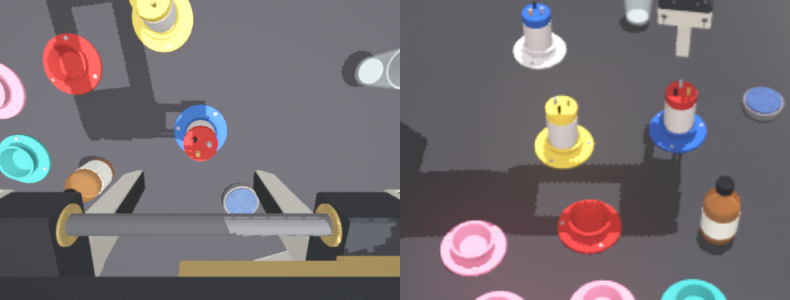

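Yellow cell is seated upright in yellow; red is empty; the red cell is centred between the fingers in the blue cradle. Same again with it.

```bash
python3 -m jog '[[[0.001,0,-0.015],[0,0,0],-1],[[0.001,0,-0.04],[0,0,0],-1],[[0.001,0,-0.07],[0,0,0],-1],[[0.001,0,-0.1],[0,0,0],-1],[[0.001,0,-0.13],[0,0,0],-1],[[0.001,0,-0.15],[0,0,0],-1],[[0.001,0,-0.161],[0,0,0],-1],[[0.001,0,-0.163],[0,0,0],-1],[[0.001,0,-0.163],[0,0,0],0],[[0.001,0,-0.163],[0,0,0],0.5]]' 15
python3 -m jog '[[[0,0,0],[0,0,0],1],[[0,0,0],[0,0,0],1],[[0,0,0],[0,0,0],1],[[0,0,0],[0,0,0],1],[[0,0,0.002],[0,0,0],1],[[0,0,0.005],[0,0,0],1],[[0,0,0.015],[0,0,0],1],[[0,0,0.035],[0,0,0],1],[[0,0,0.055],[0,0,0],1],[[0,0,0.06],[0,0,0],1]]'
python3 -c "
from h import *;go(459.7,-207)"
```

```text
time: 25.1
tool_pos: [638.5, -44.0, 54.8]
ee_rot: [0.542, 3.09, -0.006]
wrist_force: [0.4, 0.2, 0.2]
opening: 0.83
time: 26.35
tool_pos: [639.6, -44.3, 116.9]
ee_rot: [0.541, 3.087, -0.006]
wrist_force: [0.3, -0.4, -2.2]
opening: 0.54
shift [-179.9 -162.7] z 116.9
```

```bash
python3 -m jog '[[[-0.01,-0.01,0],[0,0,0],1],[[-0.035,-0.03,0],[0,0,0],1],[[-0.065,-0.06,0],[0,0,0],1],[[-0.095,-0.087,0],[0,0,0],1],[[-0.125,-0.114,0],[0,0,0],1],[[-0.152,-0.138,0],[0,0,0],1],[[-0.172,-0.156,0],[0,0,0],1],[[-0.18,-0.163,0],[0,0,0],1],[[-0.18,-0.163,0],[0,0,0],1],[[-0.18,-0.163,0],[0,0,0],1]]'
python3 - <<'E'
from h import *
go(459.7,-207)
s=dict(eyes.snapshot("wrist"));P=s["pixels"];cv2.imwrite("pics/w8.png",P)
E
```

```text
time: 27.6
tool_pos: [460.0, -206.8, 116.7]
ee_rot: [0.541, 3.087, -0.006]
wrist_force: [0.4, 0.7, -1.0]
opening: 0.538
shift [-0.3 -0.2] z 116.7
```

View pics/w8.png

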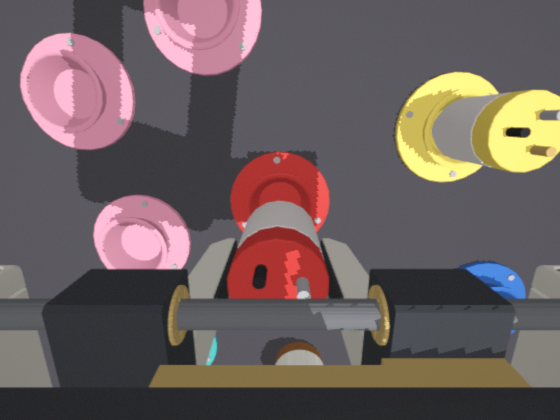

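Red cell hangs straight over the red cradle (disc centre 280,202), aligned like the first placing.

```bash
python3 -m jog '[[[0,0,-0.01],[0,0,0],1],[[0,0,-0.025],[0,0,0],1],[[0,0,-0.038],[0,0,0],1],[[0,0,-0.048],[0,0,0],1],[[0,0,-0.054],[0,0,0],1],[[0,0,-0.057],[0,0,0],1],[[0,0,-0.059],[0,0,0],1],[[0,0,-0.06],[0,0,0],1],[[0,0,-0.0605],[0,0,0],1],[[0,0,-0.0605],[0,0,0],1]]'
python3 -m jog '[[[0,0,-0.0003],[0,0,0],1],[[0,0,-0.0006],[0,0,0],1],[[0,0,-0.0008],[0,0,0],1],[[0,0,-0.001],[0,0,0],1],[[0,0,-0.001],[0,0,0],1],[[0,0,-0.001],[0,0,0],1],[[0,0,-0.001],[0,0,0],1],[[0,0,-0.001],[0,0,0],1],[[0,0,-0.001],[0,0,0],1],[[0,0,-0.001],[0,0,0],1]]'
```

```text
time: 28.9
tool_pos: [460.2, -206.8, 56.4]
ee_rot: [0.54, 3.087, -0.006]
wrist_force: [0.7, -0.1, -1.9]
opening: 0.54
time: 30.15
tool_pos: [460.2, -206.8, 55.4]
ee_rot: [0.54, 3.087, -0.006]
wrist_force: [-0.2, -0.6, -1.4]
opening: 0.537
```

```bash
python3 -m jog '[[[0,0,-0.0003],[0,0,0],1],[[0,0,-0.0006],[0,0,0],1],[[0,0,-0.0008],[0,0,0],1],[[0,0,-0.001],[0,0,0],1],[[0,0,-0.001],[0,0,0],1],[[0,0,-0.001],[0,0,0],1],[[0,0,-0.001],[0,0,0],1],[[0,0,-0.001],[0,0,0],1],[[0,0,-0.001],[0,0,0],1],[[0,0,-0.001],[0,0,0],1]]'
```

```text
time: 31.4
tool_pos: [460.6, -206.9, 54.9]
ee_rot: [0.54, 3.086, -0.006]
wrist_force: [-1.2, 2.2, 5.2]
opening: 0.539
```

Contact at the expected height; release, rise, return to the blue cell.

```bash
python3 -m jog '[[[0,0,0.0003],[0,0,0],1],[[0,0,0.0003],[0,0,0],1],[[0,0,0.0003],[0,0,0],0],[[0,0,0.0003],[0,0,0],-0.3],[[0,0,0.0003],[0,0,0],-1],[[0,0,0.0003],[0,0,0],-1],[[0,0,0.0003],[0,0,0],-1],[[0,0,0.0003],[0,0,0],-1],[[0,0,0.0003],[0,0,0],-1],[[0,0,0.0003],[0,0,0],-1]]'
python3 -m jog '[[[0,0,0.01],[0,0,0],-1],[[0,0,0.03],[0,0,0],-1],[[0,0,0.06],[0,0,0],-1],[[0,0,0.09],[0,0,0],-1],[[0,0,0.12],[0,0,0],-1],[[0,0,0.145],[0,0,0],-1],[[0,0,0.16],[0,0,0],-1],[[0,0,0.163],[0,0,0],-1],[[0,0,0.163],[0,0,0],-1],[[0,0,0.163],[0,0,0],-1]]'
python3 -m jog '[[[-0.001,0.02,0],[0,0,0],-1],[[-0.003,0.06,0],[0,0,0],-1],[[-0.005,0.11,0],[0,0,0],-1],[[-0.008,0.16,0],[0,0,0],-1],[[-0.011,0.21,0],[0,0,0],-1],[[-0.014,0.26,0],[0,0,0],-1],[[-0.017,0.31,0],[0,0,0],-1],[[-0.019,0.36,0],[0,0,0],-1],[[-0.02,0.395,0],[0,0,0],-1],[[-0.02,0.407,0],[0,0,0],-1]]'
python3 - <<'E'
from h import *
s=dict(eyes.snapshot("wrist"));P=s["pixels"]
q=proj(s,[440,200,94]);print(q,cap(s,comp(mask(P,"blue"),q,36),94))
go(440,200.2)
d=eyes.snapshot("side")["pixels"];d2=cv2.resize(d[130:330,140:400],(390,300));cv2.imwrite("pics/w9.png",np.hstack([cv2.resize(P,(400,300)),d2]))
E
```

```text
time: 32.65
tool_pos: [460.6, -207.0, 55.2]
ee_rot: [0.54, 3.086, -0.007]
wrist_force: [0.0, 0.5, -0.5]
opening: 0.999
time: 33.9
tool_pos: [460.1, -206.6, 217.1]
ee_rot: [0.54, 3.088, -0.005]
wrist_force: [-0.3, -0.9, -0.6]
opening: 1.002
time: 35.15
tool_pos: [438.5, 202.8, 216.7]
ee_rot: [0.535, 3.09, -0.005]
wrist_force: [0.4, -1.2, -0.5]
opening: 1.001
[276.20886351 203.05491674] (array([436.6, 201.4]), np.float64(0.51), 14)
shift [ 1.2 -2.7] z 216.7
```

View pics/w9.png

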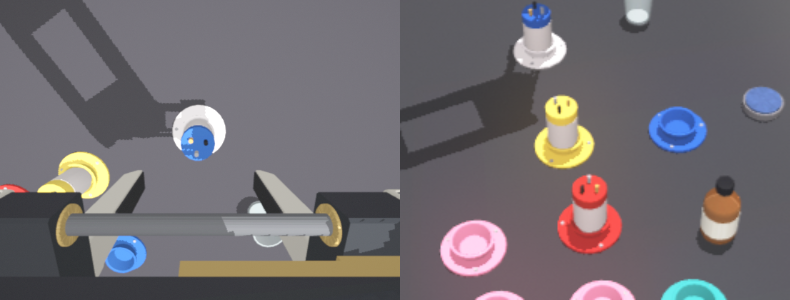

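Red and yellow are in place and upright; the blue cradle is free. Pick blue up.

```bash
python3 -m jog '[[[0.001,-0.002,-0.015],[0,0,0],-1],[[0.001,-0.0027,-0.04],[0,0,0],-1],[[0.001,-0.0027,-0.07],[0,0,0],-1],[[0.001,-0.0027,-0.1],[0,0,0],-1],[[0.001,-0.0027,-0.13],[0,0,0],-1],[[0.001,-0.0027,-0.15],[0,0,0],-1],[[0.001,-0.0027,-0.161],[0,0,0],-1],[[0.001,-0.0027,-0.163],[0,0,0],-1],[[0.001,-0.0027,-0.163],[0,0,0],0],[[0.001,-0.0027,-0.163],[0,0,0],0.5]]' 15
python3 -m jog '[[[0,0,0],[0,0,0],1],[[0,0,0],[0,0,0],1],[[0,0,0],[0,0,0],1],[[0,0,0],[0,0,0],1],[[0,0,0.002],[0,0,0],1],[[0,0,0.005],[0,0,0],1],[[0,0,0.015],[0,0,0],1],[[0,0,0.035],[0,0,0],1],[[0,0,0.055],[0,0,0],1],[[0,0,0.06],[0,0,0],1]]'
python3 -c "
from h import *;go(638.3,-44)"
```

```text
time: 36.5
tool_pos: [440.8, 198.9, 54.5]
ee_rot: [0.536, 3.088, -0.005]
wrist_force: [0.0, 0.9, -0.4]
opening: 0.829
time: 37.75
tool_pos: [441.8, 199.1, 116.2]
ee_rot: [0.536, 3.085, -0.003]
wrist_force: [0.6, 0.1, -1.5]
opening: 0.538
shift [ 196.5 -243.1] z 116.2
```

```bash
python3 -m jog '[[[0.01,-0.012,0],[0,0,0],1],[[0.032,-0.04,0],[0,0,0],1],[[0.06,-0.075,0],[0,0,0],1],[[0.09,-0.112,0],[0,0,0],1],[[0.12,-0.15,0],[0,0,0],1],[[0.15,-0.186,0],[0,0,0],1],[[0.177,-0.219,0],[0,0,0],1],[[0.192,-0.238,0],[0,0,0],1],[[0.1965,-0.243,0],[0,0,0],1],[[0.1965,-0.243,0],[0,0,0],1]]'
python3 - <<'E'
from h import *
go(638.3,-44)
s=dict(eyes.snapshot("wrist"));P=s["pixels"];cv2.imwrite("pics/w10.png",P)
E
```

```text
time: 39.0
tool_pos: [637.7, -44.2, 115.2]
ee_rot: [0.537, 3.087, -0.002]
wrist_force: [1.0, -1.0, -0.9]
opening: 0.535
shift [0.6 0.2] z 115.2
```

View pics/w10.png

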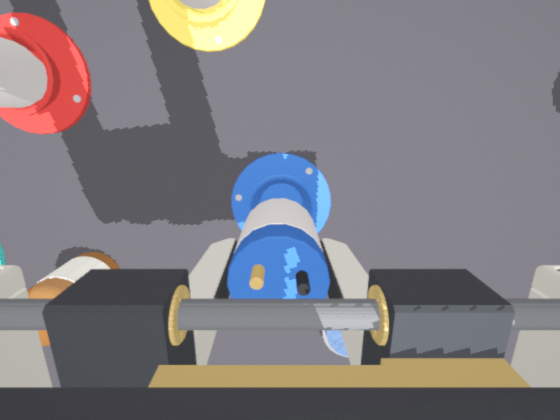

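Blue cell hangs in line over the blue cradle (disc centre 281,201).

```bash
python3 -m jog '[[[0.0005,0,-0.01],[0,0,0],1],[[0.0005,0,-0.025],[0,0,0],1],[[0.0005,0,-0.037],[0,0,0],1],[[0.0005,0,-0.047],[0,0,0],1],[[0.0005,0,-0.053],[0,0,0],1],[[0.0005,0,-0.056],[0,0,0],1],[[0.0005,0,-0.058],[0,0,0],1],[[0.0005,0,-0.0588],[0,0,0],1],[[0.0005,0,-0.059],[0,0,0],1],[[0.0005,0,-0.059],[0,0,0],1]]'
python3 -m jog '[[[0,0,-0.0003],[0,0,0],1],[[0,0,-0.0006],[0,0,0],1],[[0,0,-0.0008],[0,0,0],1],[[0,0,-0.001],[0,0,0],1],[[0,0,-0.001],[0,0,0],1],[[0,0,-0.001],[0,0,0],1],[[0,0,-0.001],[0,0,0],1],[[0,0,-0.001],[0,0,0],1],[[0,0,-0.001],[0,0,0],1],[[0,0,-0.001],[0,0,0],1]]'
```

```text
time: 40.3
tool_pos: [638.1, -43.5, 56.7]
ee_rot: [0.536, 3.086, -0.002]
wrist_force: [-0.2, 0.1, -1.0]
opening: 0.536
time: 41.55
tool_pos: [638.1, -43.5, 55.7]
ee_rot: [0.536, 3.086, -0.002]
wrist_force: [0.3, -0.1, -2.2]
opening: 0.535
```

```bash
python3 -m jog '[[[0,0,-0.0003],[0,0,0],1],[[0,0,-0.0006],[0,0,0],1],[[0,0,-0.0008],[0,0,0],1],[[0,0,-0.001],[0,0,0],1],[[0,0,-0.0012],[0,0,0],1],[[0,0,-0.0012],[0,0,0],1],[[0,0,-0.0012],[0,0,0],1],[[0,0,-0.0012],[0,0,0],1],[[0,0,-0.0012],[0,0,0],1],[[0,0,-0.0012],[0,0,0],1]]'
```

```text
time: 42.8
tool_pos: [638.3, -43.5, 54.7]
ee_rot: [0.536, 3.086, -0.002]
wrist_force: [-0.4, 0.1, 2.9]
opening: 0.533
```

Contact. Release and rise.

```bash
python3 -m jog '[[[0,0,0],[0,0,0],1],[[0,0,0],[0,0,0],1],[[0,0,0],[0,0,0],0],[[0,0,0],[0,0,0],-0.3],[[0,0,0],[0,0,0],-1],[[0,0,0],[0,0,0],-1],[[0,0,0],[0,0,0],-1],[[0,0,0],[0,0,0],-1],[[0,0,0],[0,0,0],-1],[[0,0,0],[0,0,0],-1]]'
python3 -m jog '[[[0,0,0.01],[0,0,0],-1],[[0,0,0.03],[0,0,0],-1],[[0,0,0.06],[0,0,0],-1],[[0,0,0.09],[0,0,0],-1],[[0,0,0.12],[0,0,0],-1],[[0,0,0.145],[0,0,0],-1],[[0,0,0.16],[0,0,0],-1],[[0,0,0.163],[0,0,0],-1],[[0,0,0.163],[0,0,0],-1],[[0,0,0.163],[0,0,0],-1]]'
python3 -m jog '[[[-0.01,0.02,0],[0,0,0],-1],[[-0.03,0.05,0],[0,0,0],-1],[[-0.06,0.09,0],[0,0,0],-1],[[-0.09,0.13,0],[0,0,0],-1],[[-0.12,0.17,0],[0,0,0],-1],[[-0.15,0.21,0],[0,0,0],-1],[[-0.18,0.24,0],[0,0,0],-1],[[-0.2,0.26,0],[0,0,0],-1],[[-0.2,0.26,0],[0,0,0],-1],[[-0.2,0.26,0],[0,0,0],-1]]'
python3 - <<'E'
from h import *
a=eyes.snapshot("scene");b=eyes.snapshot("side")
for n,s,C in (("scene",a,dict(red=(193,203),yellow=(262,167),blue=(305,225))),("side",b,dict(red=(266,257),yellow=(248,205),blue=(327,194)))):
    for c,p in C.items():
        v=proj(s,[*dict(red=(459.7,-207),yellow=(447.7,-39),blue=(638.3,-44))[c],85])
        m=comp(mask(s["pixels"],c),v,17);M=cv2.moments(m,True);print(n,c,cast(s,(M["m10"]/M["m00"],M["m01"]/M["m00"]),85).round(1))
cv2.imwrite("pics/f.png",np.hstack([cv2.resize(a["pixels"][125:325,140:400],(390,300)),cv2.resize(b["pixels"][130:330,140:400],(390,300))]))
E
```

```text
time: 44.05
tool_pos: [638.3, -43.6, 54.7]
ee_rot: [0.536, 3.086, -0.002]
wrist_force: [0.2, -0.3, 0.0]
opening: 0.999
time: 45.3
tool_pos: [637.7, -43.4, 216.4]
ee_rot: [0.536, 3.088, -0.002]
wrist_force: [0.3, 0.3, 0.2]
opening: 1.001
time: 46.55
tool_pos: [437.6, 216.6, 216.4]
ee_rot: [0.535, 3.088, -0.002]
wrist_force: [0.2, -0.4, 0.1]
opening: 0.999
scene red [[ 460.7 -208. ]]
scene yellow [[445.9 -39.7]]
scene blue [[636.7 -43.8]]
side red [[ 461.  -208.1]]
side yellow [[446.2 -56.7]]
side blue [[636.8 -44.8]]
```

View pics/f.png

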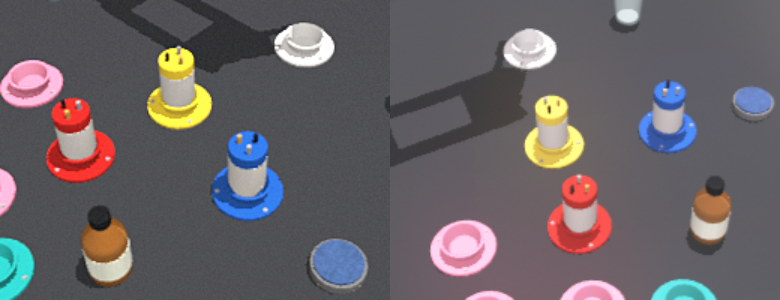

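All three cells stand upright in the cradles of their colour and white is empty. Bottle, beaker and puck look unmoved. I hand in.

```bash
python3 -c "
from station import robot;robot.close_job()"
```

```text
the job is handed in; nothing more can be done
```

I parked the blue cell in the white cradle, moved yellow to yellow and red to red, then brought blue back to its own cradle. I handed the job in at about 47 s, against the 102 s limit; it reports no verdict.

**Seating:** in the last scene and side pictures all three cells stand upright and free in the cradle of their colour. The white cradle is empty, and the arm is clear of everything. The wrist force read at most about 6 N when setting the cells down.

**Position:** cap centres came within about 2 mm of the cradle centres in both views, with one exception. The side-view figure for yellow was 17 mm off in y. I put that down to poor colour masking of the yellow cap, because the picture and the scene-view figure both show the cell seated.

**Bystanders:** bottle, puck and beaker look unmoved in the pictures. I compared them by eye and did not measure them again.

**Calibration:** the wrist camera disagreed with the two fixed cameras by 2–3 mm on the cradle centres, so I used values in between.

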